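# Complete the ring of cookie stamps in the round tin

### The arm

A 6-joint arm with a two-finger parallel gripper is mounted at the origin on the work surface. World frame = base frame: x ahead of the robot, y to its left, z up, the work surface at z = 0. Lengths are in m, angles in rad, forces in N, time in s.
With the tool pointing down it reaches from about 0.325 to 0.85 m from the base axis. Payload 4.4 kg.
Tool frame: the origin (TCP) lies at the very end of the fingers, on their centre line; the grasp point (between the pads) lies 19 mm behind it; z points along the fingers, y is the line along which they close (so a half turn about z gives the same grasp; the last joint's range is limited). The gripper opens to 94 mm and grips with 3 to 60 N. Pads are 16 mm wide; open, the fingers measure 119 mm over their backs; the gripper's body (75 mm by 177 mm) begins 78 mm behind the grasp point.
Start: joints at [-1.456, 0.207, 1.542, -0, 1.393, -0.15], TCP at [0.15, -0.555, 0.205] pointing down, gripper open.
Joint ranges: [-2.73, 2.73], [-0.86, 2.22], [0.23, 2.46], [-1.11, 4.25], [0.08, 2.63], [-2.82, 2.82]. Speed limits (rad/s): [2.79, 2.79, 3.14, 3.14, 3.14, 3.14].

### API

Orientations are given as a rotation vector (axis times angle).
In Python, from workcell import robot, effector, vision, job, current_clock, current_joint_positions, current_qvel, current_effort, current_position, current_eef_rot, current_ft_force, current_torque, current_finger_gap, current_gripper_force gives the robot as it stands. Calls block until the motion is done:
- robot.reach(position, orientation): joint-space move of the TCP to a pose.
- robot.move_l(position, ori=None, rate=0.15, contact_N=None): straight line of the TCP; ori=None keeps the orientation; rate is the mean speed in m/s. With contact_N (N) it stops when the force on the tool has changed by that much, and returns True; else False.
- robot.goto_joints(angles): joint-space move.
- effector.gripper_to(opening, grip_force=None): finger opening in m; grip_force is the grip in N (None keeps the last); returns when the fingers have stopped.
- robot.pause(seconds).
- robot.solve_ik(position, orientation): joint angles nearest the present ones, or None.
- vision.capture(name): name is "scene" or "top"; returns the picture (480x640x3 uint8, blue, green, red); there is no depth.
- vision.get_calibration(name): a dict with "mtx" (3x3 intrinsics, pixels), "rvec" (rotation vector, rad) and "tvec" (3), from world to camera coordinates, as OpenCV has them. Camera axes: x right, y down, z forward; pixel columns grow to the right and rows downward; lengths in m; the calibration is good to about 2 mm. A picture is of the moment at which its call begins. get_calibration takes no time and is no camera call.
A pose or a line that the arm cannot do raises robot.IKError and nothing moves.
- job.job_done(): hands the job in; it is judged then, once.
Readings, each from a call of its own:
- current_clock(): time.
- current_joint_positions(): joint angles.
- current_qvel(): joint speeds.
- current_effort(): joint torques, N m.
- current_position(): TCP position.
- current_eef_rot(): TCP orientation.
- current_ft_force(): force on the tool from outside, world axes, zero at the start.
- current_torque(): the same for the moment, N m.
- current_finger_gap(): finger opening in m.
- current_gripper_force(): force on a finger pad.
Only numpy, scipy, OpenCV 4.12 (cv2) and the standard library are available. Lean on these libraries where they do the work, as an engineer would, in place of code of your own. Each camera call takes 0.05 s, during which the arm holds its last target. There are 200 camera calls.

### The job

Two of the small round cookie stamps are still out on the counter. Pack them into the two empty places in the round tin, so that both stand upright and flat on the tin's floor, nested between the others, and complete the ring of six around the middle one.

Things in the scene. Friction and masses are not known exactly. Their poses are not given: they have to be found in the camera images.
- stamp_a: Small turned-wood cookie stamp, loose, one of the two to pack. Round dark-brown foot 58 mm across, 14 mm high (lower edge tapers to 50 mm at the bottom); pale upright round handle in its middle, 22 mm thick from 19 to 60 mm above the underside, top at 66 mm. About 60 to 130 g. Origin: centre of the underside, z up.
- stamp_b: The other stamp to pack, identical to stamp_a, same origin. Both stand on the counter beside two look-alikes with the same handle, a wide round stamp (foot 84 mm) and a square one (58 mm), which do not belong in the tin. Either stamp may go in either place.
- gap_1 (a point): Centre of one empty place, on the floor of the fixed, open round steel tin (inside 188 mm across; floor 3 mm, rim 26 mm above the counter). Seven places, one in the middle and six round it, all 62 mm apart; five hold loose stamps like these. Tin frame, also this point's axes: origin at the tin's centre underside, x midway between the gaps, z up; gap_1 at (53.7, -31, 3) mm.
- gap_2 (a point): Centre of the other empty place, next to gap_1 along the rim, at (53.7, 31, 3) mm in the tin's frame (so y runs from gap_1 to gap_2). A stamp here or at gap_1 has 4 mm to its neighbours' feet and 3 mm to the wall. Fingers closing along the tangent of the rim stay farthest from the neighbouring handles (66 mm above the tin's floor).
There are look-alikes about, which are no part of the job. What is shaped like the stamp_b but purple is not meant.

How it is judged:
At the end, for the whole second after the job is handed in: One small round stamp stands in each of the two empty places of the tin (either one in either place): centre within 16 mm of the place's centre, underside within 5 mm of the tin's floor, upright within 10 degrees, at rest ((((horizontal distance between stamp_a and gap_1 below 0.016 m and z of stamp_a in the frame of gap_1 below 0.005 m) and (horizontal distance between stamp_b and gap_2 below 0.016 m and z of stamp_b in the frame of gap_2 below 0.005 m)) or ((horizontal distance between stamp_a and gap_2 below 0.016 m and z of stamp_a in the frame of gap_2 below 0.005 m) and (horizontal distance between stamp_b and gap_1 below 0.016 m and z of stamp_b in the frame of gap_1 below 0.005 m))) and angle between each of stamp_a, stamp_b's own z axis and vertical below 0.175 rad and linear speed of each of stamp_a, stamp_b below 0.03 m/s); the robot touches nothing.
It also fails if it takes over 54 s, if anything falls off the work surface, if the arm or the gripper's body presses on something with over 40 N, if the wrist force passes 120 N, or if a joint passes its speed limit or range.

## Working session

There is one attempt and no reset: what is moved stays moved. The work goes in short steps, each a Python script; the robot and the scene stay as the last script left them, time stands still between calls to the robot, and variables do not carry over. Pictures are saved under pics/ and viewed, at most 10 in all, crops included, and the job is handed in when it is done.

```bash
mkdir -p pics
python3 - <<'E'
from workcell import *
import cv2
for n in("scene","top"):
    cv2.imwrite(f"pics/{n}0.png",vision.capture(n)); c=vision.get_calibration(n); print(n,c)
print(current_clock())
E
```

```text
scene {'mtx': array([[533.90183955,   0.        , 315.67284122],
       [  0.        , 533.90183955, 237.2317263 ],
       [  0.        ,   0.        ,   1.        ]]), 'rvec': array([ 1.47647544,  2.29120798, -0.68646642]), 'tvec': array([ 0.20685421, -0.35403107,  1.33647591])}
top {'mtx': array([[560.11982749,   0.        , 311.626604  ],
       [  0.        , 560.11982749, 227.68058647],
       [  0.        ,   0.        ,   1.        ]]), 'rvec': array([ 2.18294983, -2.19092228,  0.090414  ]), 'tvec': array([-0.02125051,  0.48811687,  0.84233456])}
0.1
```

View pics/top0.png

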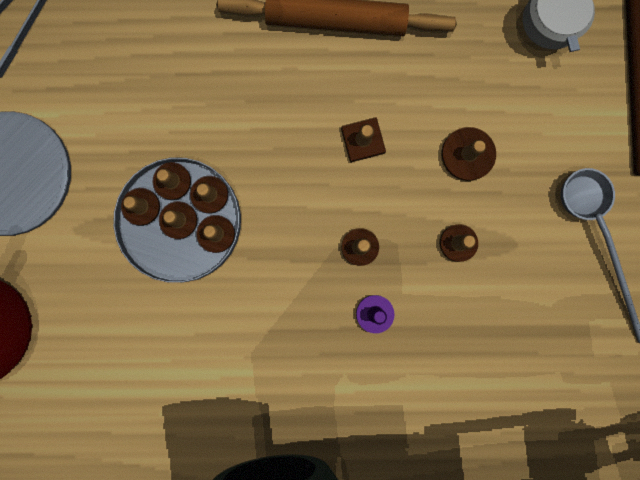

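View pics/scene0.png

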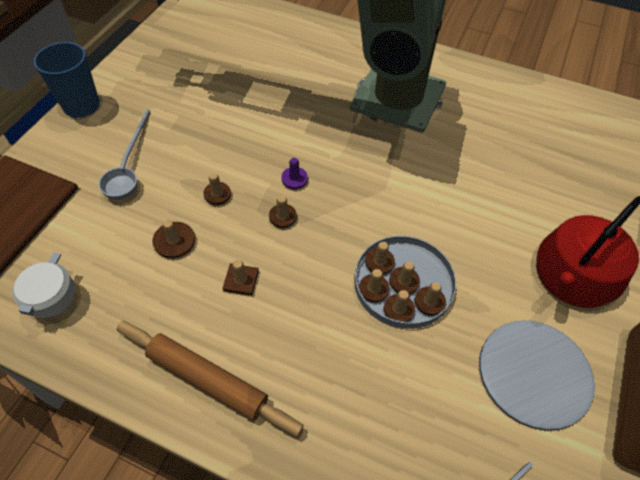

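The top view shows the tin near (178,220), with its gaps at the lower left. The loose small stamps are at (360,247) and (459,243), the wide one at (469,154), the square one at (363,139) and the purple decoy at (375,314). The scene view agrees: tin at (405,282), stamps at (283,213) and (217,191).

```bash
cat > h.py <<'E'
import numpy as np, cv2
from workcell import *
def ray(n,px,z):
    c=vision.get_calibration(n); R=cv2.Rodrigues(c["rvec"])[0]; C=-R.T@c["tvec"]
    p=cv2.undistortPoints(np.float64(px).reshape(-1,1,2),c["mtx"],None)[:,0]
    d=np.c_[p,np.ones(len(p))]@R
    return C+d*((z-C[2])/d[:,2])[:,None]
def circ(P):
    A=np.c_[2*P[:,:2],np.ones(len(P))]; s=np.linalg.lstsq(A,(P[:,:2]**2).sum(1),rcond=None)[0]
    return s[:2],np.sqrt(s[2]+s[:2]@s[:2])
def blobs(mask,amin):
    cs=cv2.findContours(mask,cv2.RETR_EXTERNAL,cv2.CHAIN_APPROX_NONE)[0]
    return [c for c in cs if cv2.contourArea(c)>=amin]
E
cat > m.py <<'E'
from h import *
import sys
for n,f in (("top",sys.argv[1]),("scene",sys.argv[2])):
    im=cv2.imread(f); hsv=cv2.cvtColor(im,cv2.COLOR_BGR2HSV)
    dark=cv2.inRange(hsv,(0,70,15),(16,255,110))
    print(n,"feet (contour rays at z=.012, enclosing circle)")
    for c in blobs(dark,150):
        P=ray(n,c[:,0],.012)[:,:2]; ctr,r=cv2.minEnclosingCircle((P*1000).astype(np.float32))
        if r<160: print(np.round(c[:,0].mean(0)),np.round(ctr,1),round(r,1))
    # tin: low-saturation blob near its pixel
    g=cv2.inRange(hsv,(0,0,40),(180,95,255))
    s=(178,220) if n=="top" else (405,282)
    for c in blobs(g,1500):
        h=cv2.convexHull(c)
        if cv2.pointPolygonTest(h,s,False)>0:
            print("tin hull",circ(ray(n,h[:,0],.026)))
            m=np.zeros(g.shape,np.uint8); cv2.fillPoly(m,[h],255)
            tan=cv2.inRange(hsv,(5,60,135),(30,255,255))&cv2.erode(m,np.ones((5,5)))
            for b in blobs(tan,8):
                (x,y),w,_=cv2.fitEllipse(b) if len(b)>4 else ((*b[:,0].mean(0),),(0,0),0)
                print("top",round(x,1),round(y,1),np.round(w,1),np.round(ray(n,[x,y],.069)[0]*1000,1))
E
python3 m.py pics/top0.png pics/scene0.png
python3 - <<'E'
import cv2
a=cv2.imread("pics/top0.png")[150:290,110:250]; b=cv2.imread("pics/top0.png")[190:290,330:490]
a=cv2.resize(a,(560,560),interpolation=0)
cv2.imwrite("pics/crop1.png",a)
E
```

```text
top feet (contour rays at z=.012, enclosing circle)
[ 11. 329.] [336.  450.8] 73.8
[359. 246.] [459.9 -96.9] 30.3
[458. 243.] [ 465.1 -250.1] 30.2
[215. 234.] [480.4 125.7] 29.2
[178. 220.] [502.  184.3] 29.2
[140. 206.] [523.4 242.8] 29.8
[209. 194.] [541.5 136.9] 29.4
[171. 181.] [563.2 194.6] 29.7
[468. 154.] [ 603.8 -267.5] 44.6
[363. 139.] [ 627.8 -104.2] 39.9
[635.  85.] [ 711.3 -542.4] 141.9
[351.  15.] [825.1 -80.8] 136.1
tin hull (array([0.50083381, 0.18259792]), np.float64(0.09669420913900087))
top 209.1 231.2 [9.6 9.9] [479.7 125.4  69. ]
top 168.9 216.5 [ 9.3 10.1] [501.1 183.6  69. ]
top 128.9 202.0 [ 9.4 10.1] [522.4 241.7  69. ]
top 202.1 189.2 [9.6 9.9] [540.8 136.1  69. ]
top 162.2 174.6 [9.  9.8] [562.3 194.2  69. ]
scene feet (contour rays at z=.012, enclosing circle)
[211. 379.] [826.  -69.6] 120.4
[630. 404.] [545.3 612.4] 135.5
[400. 308.] [561.3 195.7] 29.7
[430. 300.] [524.4 243.1] 29.2
[374. 287.] [540.7 137.6] 31.1
[405. 280.] [501.3 184.6] 30.0
[240. 279.] [ 630.9 -101.5] 40.4
[379. 259.] [479.5 126.5] 30.4
[606. 250.] [266.8 522.9] 73.9
[589. 272.] [316.6 508.8] 115.2
[173. 238.] [ 608.5 -268. ] 44.4
[283. 216.] [458.9 -91.5] 33.8
[217. 192.] [ 469.4 -249.8] 32.4
[ 26. 215.] [ 694.5 -628.4] 157.8
[333.   5.] [-272.5 -295.8] 52.0
[143.  11.] [ -16.4 -762.9] 54.8
[86. 10.] [  71.2 -919.7] 87.7
[14. 17.] [  168.6 -1069.2] 102.2
tin hull (array([0.50835984, 0.1853202 ]), np.float64(0.10072494405418016))
top 403.1 293.8 [7.5 8.6] [564.  194.9  69. ]
top 435.6 285.9 [6.6 9.1] [524.7 242.8  69. ]
top 376.6 272.6 [7.1 8.9] [542.9 136.9  69. ]
top 408.6 265.0 [6.5 8.8] [503.3 184.7  69. ]
top 382.9 245.0 [6.4 8.1] [481.8 126.7  69. ]
```

View pics/crop1.png

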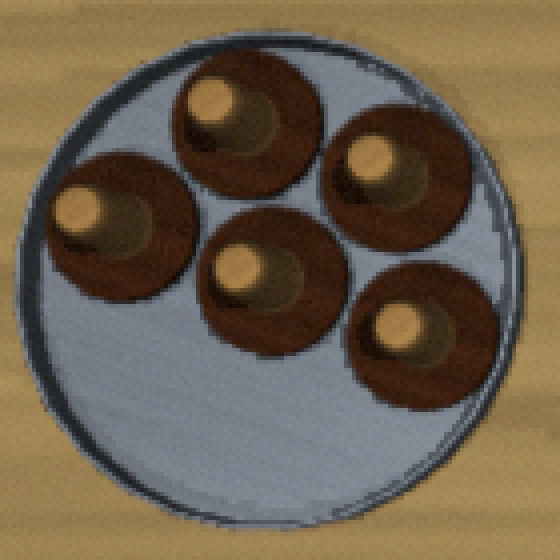

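Both views agree to about 2 mm: ring stamps lie 62 mm apart around (502,184), and the opposite pairs and foot radii (29 mm) check out. So the gaps are at (462,231) and (441,173) mm. I'll pick the first stamp now.

```bash
cat >> h.py <<'E'
from scipy.spatial.transform import Rotation as Ro
C=np.array([.502,.184]); G=[np.array([.462,.2313]),np.array([.4407,.1734])]
S=[np.array([.4605,-.0967]),np.array([.4658,-.2498])]
def down(y):
    y=np.array([*y,0])/np.hypot(*y); z=np.array([0,0,-1.])
    return Ro.from_matrix(np.c_[np.cross(y,z),y,z]).as_rotvec()
def tang(g):
    r=g-C; t=np.array([-r[1],r[0]]); q0=current_joint_positions()
    best=None
    for s in(1,-1):
        o=down(s*t); q=robot.solve_ik([*g,.14],o)
        if q is not None:
            d=abs(q[5]); 
            if best is None or d<best[0]: best=(d,o,s)
    return best[1]
ZG=.027; ZC=.14
def pick(s,o):
    effector.gripper_to(.05)
    robot.reach([*s,ZC],o); robot.move_l([*s,ZG],rate=.12)
    effector.gripper_to(0.0,25); print("gap",current_finger_gap(),"F",current_gripper_force())
    robot.move_l([*s,ZC],rate=.15); print("t",current_clock(),"gap",current_finger_gap())
E
python3 - <<'E'
from h import *
o=tang(G[0]); print(robot.solve_ik([*G[0],ZC],o),robot.solve_ik([*S[0],ZC],o),robot.solve_ik([*S[0],ZC],tang(G[1])))
pick(S[0],o)
robot.move_l([*G[0],ZC],rate=.2); print(current_clock(),current_finger_gap(),current_position())
cv2.imwrite("pics/top1.png",vision.capture("top"));cv2.imwrite("pics/scene1.png",vision.capture("scene"))
a=cv2.imread("pics/top1.png")[100:340,60:300];b=cv2.imread("pics/scene1.png")[150:390,300:540]
cv2.imwrite("pics/c1.png",cv2.resize(np.hstack([a,b]),None,fx=1.6,fy=1.6))
E
```

```text
[ 2.96544150e-01  1.48340744e-01  1.75235055e+00 -4.44089210e-16
  1.24090136e+00 -4.05428394e-01] [-3.91214659e-01  5.04387181e-02  1.86027341e+00 -4.44089210e-16
  1.23088053e+00 -1.09318720e+00] [-3.91214659e-01  5.04387181e-02  1.86027341e+00 -4.44089210e-16
  1.23088053e+00 -2.13323781e+00]
gap 0.021219344805016728 F 25.000367591819668
t 5.4833 gap 0.021366024246739335
7.275 0.021733253718109455 [0.46199633 0.23056113 0.13990997]
```

View pics/c1.png

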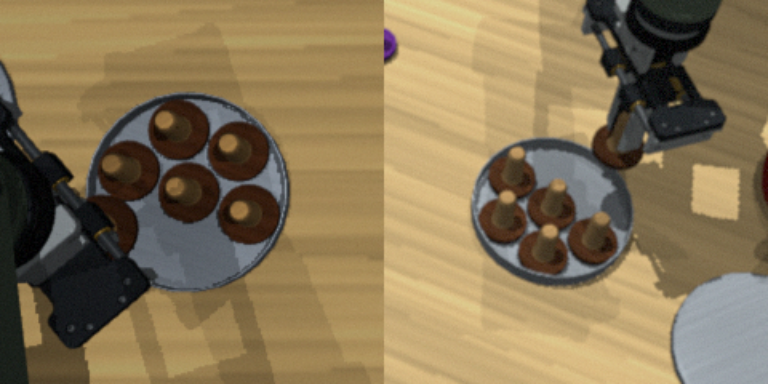

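The stamp is held upright over gap 1: foot at about (616,145) in the scene half of the crop. I'll measure its foot from both views before lowering.

```bash
cat >> h.py <<'E'
def held(n,f,p):
    im=cv2.imread(f); hsv=cv2.cvtColor(im,cv2.COLOR_BGR2HSV)
    m=cv2.inRange(hsv,(0,70,15),(16,255,110)); q=np.array([*p[:2],p[2]-ZG+.012])
    for c in blobs(m,80):
        P=ray(n,c[:,0],q[2])[:,:2]*1000; r=np.hypot(*(P-q[:2]*1000).T)
        if r.max()<50:
            k=P[r>25]; ce,R=circ(k); print(n,len(k),"offset mm",np.round(ce-q[:2]*1000,1),"R",round(R,1))
E
python3 - <<'E'
from h import *
p=current_position()
held("top","pics/top1.png",p);held("scene","pics/scene1.png",p)
E
```

```text
scene 70 offset mm [3.2 0.4] R 27.3
```

```bash
cat >> h.py <<'E'
def place(g):
    robot.move_l([*g,.05],rate=.1)
    c=robot.move_l([*g,.003+ZG],rate=.03,contact_N=6)
    print("contact",c,"pos",np.round(current_position(),4),"ft",np.round(current_ft_force(),1),"t",current_clock())
    return c
def release(g):
    effector.gripper_to(.036); robot.move_l([*g,ZC],rate=.15); print("t",current_clock())
E
python3 - <<'E'
from h import *
place(G[0])
E
```

```text
contact True pos [0.4614 0.2311 0.0303] ft [0.2 0.5 4.4] t 9.0583
```

```bash
python3 - <<'E'
from h import *
release(current_position()[:2])
o=tang(G[1]); print(robot.solve_ik([*G[1],ZC],o)[5],robot.solve_ik([*S[1],ZC],o)[5])
pick(S[1],o)
cv2.imwrite("pics/top2.png",vision.capture("top"));cv2.imwrite("pics/scene2.png",vision.capture("scene"))
E
python3 m.py pics/top2.png pics/scene2.png | grep -E " (4[0-9]{2}|5[0-9]{2}).* (1[0-9]{2}|2[0-9]{2})|held"
python3 -c "
import cv2,numpy as np
a=cv2.imread('pics/top2.png')[100:340,60:300];b=cv2.imread('pics/scene2.png')[150:390,300:540]
cv2.imwrite('pics/c2.png',cv2.resize(np.hstack([a,b]),None,fx=1.6,fy=1.6))"
```

```text
t 10.4
-1.5501987856435047 -2.398091171489856
gap 0.02157553010555427 F 25.000220832662308
t 15.15 gap 0.02144604717455964
[630. 402.] [543.1 621.8] 135.9
[580. 275.] [328.7 501.9] 101.8
top 403.3 293.9 [7.8 9.2] [564.2 195.2  69. ]
top 435.6 285.9 [7.7 9. ] [524.5 242.8  69. ]
top 408.6 265.1 [6.8 8.9] [503.6 184.7  69. ]
top 439.8 256.9 [6.7 8.4] [462.3 231.8  69. ]
```

View pics/c2.png

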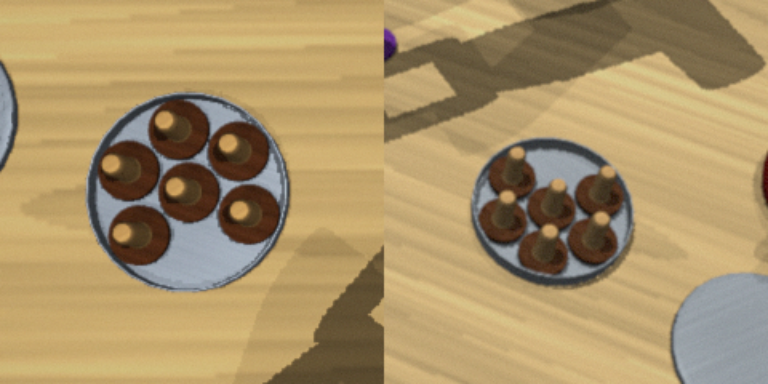

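The first stamp stands flat in its place, at (139,236) in the crop's top view, with its handle top at (462,232) mm as intended. Now the second one.

```bash
python3 - <<'E'
from h import *
robot.move_l([*G[1],ZC],rate=.2)
p=current_position()
for n in("top","scene"):
    cv2.imwrite(f"pics/{n}3.png",vision.capture(n)); held(n,f"pics/{n}3.png",p)
if place(G[1]) is not None and current_position()[2]<.0315:
    release(current_position()[:2]); robot.move_l([.40,-.05,.2],rate=.25); print(current_clock(), current_finger_gap())
for n in("top","scene"): cv2.imwrite(f"pics/{n}4.png",vision.capture(n))
a=cv2.imread('pics/top4.png')[100:340,60:300];b=cv2.imread('pics/scene4.png')[150:390,300:540]
cv2.imwrite('pics/c4.png',cv2.resize(np.hstack([a,b]),None,fx=1.6,fy=1.6))
E
python3 m.py pics/top4.png pics/scene4.png | grep -E "^top "
```

```text
scene 65 offset mm [2.6 0.1] R 26.3
contact True pos [0.4409 0.1734 0.0303] ft [-0.1 -0.2  3.6] t 19.325
t 20.6667
21.7583 0.03573823678830747
top feet (contour rays at z=.012, enclosing circle)
top 176.5 259.4 [10.2 10.8] [439.2 171.7  69. ]
top 135.9 245.1 [10.2 10.8] [459.9 230.4  69. ]
top 209.1 231.0 [10.4 10.4] [479.9 125.4  69. ]
top 168.9 216.5 [10.3 10.7] [501.2 183.5  69. ]
top 128.9 202.0 [10.  10.8] [522.4 241.7  69. ]
top 202.1 189.0 [10.2 10.6] [541.  136.1  69. ]
top 162.2 174.8 [10.1 10.7] [562.1 194.2  69. ]
top 403.2 294.0 [7.8 8.9] [564.4 195.2  69. ]
top 435.6 285.9 [7.3 9. ] [524.6 242.8  69. ]
top 376.6 272.6 [7.2 8.9] [543.  136.9  69. ]
top 408.5 264.8 [7.  8.8] [503.  184.4  69. ]
top 439.8 256.8 [6.4 8.3] [462.3 231.8  69. ]
top 382.9 245.0 [6.4 8.4] [481.7 126.7  69. ]
top 412.6 239.0 [2.1 8.1] [445.4 173.3  69. ]
```

View pics/c4.png

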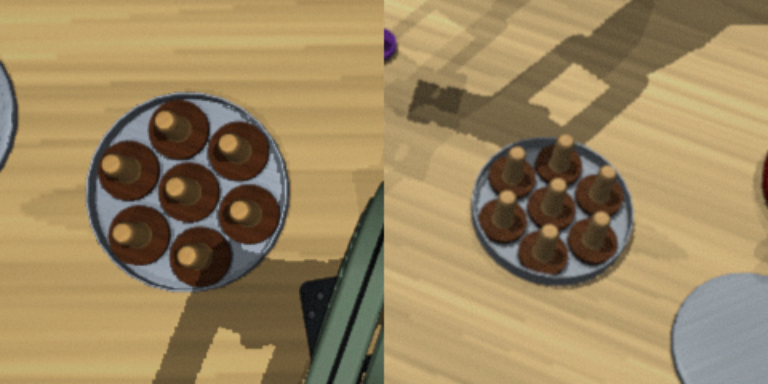

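Both stamps stand upright. The second is at (200,257) in the crop, and the ring of six is complete.

```bash
python3 -c "
from workcell import *
print(job.job_done())"
```

```text
the job is handed in; nothing more can be done
None
```

Both small round stamps are in the tin's two empty places, upright and on the floor within about 2 mm of centre by the camera views; the job was handed in at about 22 s of the allowed 54 s, and no verdict came back.

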